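Snap the guard cover over the conveyor's start button

ROBOT

A 6-joint arm with a two-finger parallel gripper is mounted at the origin on the work surface. World frame = base frame: x ahead of the robot, y to its left, z up, the work surface at z = 0. Lengths are in m, angles in rad, forces in N, time in s.
With the tool pointing down it reaches from about 0.3 to 0.875 m from the base axis. Payload 6.4 kg.
Tool frame: the origin (TCP) lies on the centre line of the jaws, within the pads' length; the fingertips stand 19 mm ahead of it and the grasp point (between the pads) is the TCP; z points along the fingers, x is the direction in which the jaws open and shut, and the axes are right-handed (so a half turn about z gives the same grasp; the last joint's range is limited). The gripper opens to 85 mm and grips with 20 to 120 N. Pads are 22 mm wide; open, the fingers measure 114 mm over their backs; the gripper's body (76 mm by 85 mm) begins 54 mm behind the grasp point. The pads swing forward as they close: fully open they stand 13 mm farther back than shut.
Start: joints at [-1.351, 0.181, 1.607, -0, 1.354, -0.206], TCP at [0.238, -0.524, 0.25] pointing down, gripper open.
Joint ranges: [-2.99, 2.99], [-0.89, 2.07], [0.3, 2.58], [-1.14, 4.28], [0, 2.63], [-3.12, 3.12]. Speed limits (rad/s): [2.57, 2.57, 3.01, 3.14, 3.14, 3.14].

INTERFACE

Orientations are given as a unit quaternion [w, x, y, z].
In Python, from rig import bot gives the robot as it stands.
- The arm moves only by the tool drive_tool, never from a script. Its argument "targets" is a list that holds one entry, the list of rows, each a list of 7 numbers: the shift along the tool's x, y, z in mm, then the turn, a rotation vector about the tool's x, y, z in degrees, then the finger opening in mm, from 0 to 85.4. In form: [[[x, y, z, rx, ry, rz, hand], ...]]. A call has 1 to 8 rows; each row is the pose to reach, as a shift and turn from the pose measured when the call began, along the tool's axes at that moment; what a row does not reach only later rows make up. A row lasts 1/12 s, in which the tool goes at most 41.7 mm and 7.16 degrees, less where a joint would pass 70% of its speed; a pose out of reach is approached as far as the arm can. A call with a gripper value outside its range is refused whole. The fingers move at their own pace and stop on an object; the grip force is fixed at half the most. Time passes only in rows, so rows that repeat a pose let the fingers close. It gives the time, the measured TCP pose, the force and the opening at its end, in the units of the state.
- bot.sense(): the state, without advancing time (a new reading comes with each control period).
- bot.get_image(name): name is "scene" or "top"; returns the picture (480x640x3 uint8, red, green, blue); there is no depth.
- bot.get_calibration(name): a dict with "mtx" (3x3 intrinsics, pixels), "k1" (the pictures are not rectified: a ray, as slopes to the right and down, at radius r is drawn at 1 + k1 r^2 times it, then the intrinsics apply), "world_from_camera" (4x4, takes a point from camera to world coordinates). Camera axes: x right, y up, looking along -z (the intrinsics and any distortion apply to the point x, -y, -z); pixel columns grow to the right and rows downward; lengths in m; the calibration is good to about 2 mm. A picture is of the moment at which its call begins. get_calibration takes no time and is no camera call.
- bot.finish_job(): hands the job in, once; it reports no verdict.
Trained networks look in the newest picture that a camera, given by its name, has taken for a name from the list of things; names that differ only in an ending like _2 or _b are one class to them, and where a whole thing is asked for, a point or a joint stands for the part that bears it (a point fixed in the world has none). Each returns a list of dicts, best first, with "score" (0 to 1); they miss things now and then, are a little off and sometimes report something else, mostly with a low value. They report only what shows in the picture. A call takes as long as a camera call. They do not tell look-alikes from the thing itself.
- bot.spot_in(camera, query): "extent" ([left, top, right, bottom] in pixels, round what is visible of it).
- bot.silhouettes(camera, query): "pixels" (480x640 bool, what is visible of it) and "extent" ([left, top, right, bottom] in pixels, round what is visible of it).
- bot.tip_of(camera, query): "centre" ([column, row] in pixels: a listed point, or the origin of a listed thing).
The state is a dict: "clock": time; "qpos": joint angles; "joint_vel": joint speeds; "joint_efforts": joint torques, N m; "eef_pos": TCP position; "tcp_rot": TCP orientation; "force": force on the tool from outside, world axes, zero at the start; "ft_torque": the same for the moment, N m; "gripper_width": opening from 0.0 (shut) to 1.0 (fully open).
Only numpy, scipy, OpenCV 4.12 (cv2) and the standard library are available. Lean on these libraries where they do the work, as an engineer would, in place of code of your own. Each camera call takes 0.05 s, during which the arm holds its last target. There are 200 camera calls.

TASK

The garment conveyor is done for today. Take the large clip cover by its knob, bring it level over the collar round the start button of the push-button station and, still holding it, press it straight down until all four clip arms have snapped under the collar's rim and the cover sits fully home; then let go. Leave the small cover and the bell where they stand.

Things in the scene. Friction and masses are not known exactly. Their poses are not given: they have to be found in the camera images.
- station: Push-button station, fixed: grey box 120 x 110 x 30 mm with a slippery round collar on its middle, 68 mm across, its top rim 76 mm across and 6 mm thick, flat top 72 mm above the counter. Origin: on the collar's axis, at counter height, z up. Held by its knob up to 10 mm off the axis, the cover still snaps on (5 to 20 N); let go loose on the rim it may tip. Its origin is 59 mm up when the clips meet the rim, 45.5 mm fully home.
- cover: Large grey clip cover, loose, about 0.14 kg, standing on its clip tips: round plate 92 mm across, 4 mm thick, with a round flat-topped knob (28 mm across, 40 mm tall) in the middle on top and four springy clip arms below, flared to 101 mm across at the tips. Origin: its centre at tip level, z up; plate top 32 mm and knob top 72 mm above the origin. Any turn about z fits.
- small_cover: A smaller grey cover of the same style that does not fit this collar: plate 54 mm across, knob 20 mm across, 52 mm tall over all, loose. To be left alone. Origin: centre of its underside, z up.
- bell: Counter bell, a steel dome on a black foot 84 mm across, 58 mm tall, loose. To be left alone. Origin: centre of its underside, z up.
There are look-alikes about, which are no part of the job. What is shaped like the cover but green is not meant.

How it is judged:
By the outcome, as a careful person would: the job done as asked, in the order asked, and still so for the second after the job is handed in, with the robot touching nothing.
It also fails if it takes over 34 s, if anything falls off the work surface, if the arm or the gripper's body presses on something with over 40 N, if the wrist force passes 120 N, or if a joint passes its speed limit or range.

## Working session

There is one attempt and no reset: what is moved stays moved. The work goes in short steps, Python scripts to look and compute and a tool call to move; the robot and the scene stay as the last step left them, time stands still between calls to the robot, and variables do not carry over. Pictures are saved under pics/ and viewed, about 8 in all and at most 12, crops included, and the job is handed in when it is done.

Besides the shell and the picture viewer there is one more tool, called after "Request:" in YAML: its name, and indented under it one key for each argument. drive_tool: Moves the arm, as the interface text tells. Its arguments: {"type":"object","properties":{"targets":{"type":"array"}},"required":["targets"]}

```bash
mkdir -p pics
cat > h.py <<'E'
import numpy as np, cv2
from rig import bot
def ray(cam,px):
    c=bot.get_calibration(cam); K=np.array(c["mtx"]); k=c["k1"]; T=np.array(c["world_from_camera"])
    d=np.array([(px[0]-K[0,2])/K[0,0],(px[1]-K[1,2])/K[1,1]]); u=d.copy()
    for _ in range(30): u=d/(1+k*(u@u))
    return T[:3,3], T[:3,:3]@np.array([u[0],-u[1],-1])
def at_z(cam,px,z):
    o,v=ray(cam,px); return (o+v*(z-o[2])/v[2]).round(4)
def proj(cam,p):
    c=bot.get_calibration(cam); K=np.array(c["mtx"]); k=c["k1"]; T=np.array(c["world_from_camera"])
    q=T[:3,:3].T@(np.array(p)-T[:3,3]); u=np.array([q[0],-q[1]])/-q[2]; u=u*(1+k*(u@u))
    return (K[:2,:2]@u+K[:2,2]).round(1)
def save(n,im): cv2.imwrite("pics/"+n,im[:,:,::-1])
E
python3 - <<'E'
from h import *
for c in("scene","top"):
    save(c+"1.png",bot.get_image(c))
    cal=bot.get_calibration(c); print(c,np.array(cal["world_from_camera"]).round(3).tolist(),cal["mtx"])
    for q in("cover","small_cover","station","bell"):
        for r in bot.tip_of(c,q): print(c,q,round(r["score"],2),np.round(r["centre"],1),at_z(c,r["centre"],0))
print(bot.sense())
E
```

```text
scene [[-0.222, -0.757, 0.615, 1.311], [0.975, -0.181, 0.129, 0.126], [0.014, 0.628, 0.778, 0.913], [0.0, 0.0, 0.0, 1.0]] [[562.31036434   0.         315.16383832]
 [  0.         562.31036434 235.35900923]
 [  0.           0.           1.        ]]
scene cover 0.95 [247.6 239. ] [ 0.6325 -0.159   0.    ]
scene cover 0.9 [253.4 190.4] [ 0.497  -0.1873  0.    ]
scene cover 0.64 [229.7 303.2] [ 0.7897 -0.1461  0.    ]
scene small_cover 0.74 [472.9 238.8] [0.5224 0.2985 0.    ]
scene station 0.62 [175.2 175.9] [ 0.495  -0.3739 -0.    ]
scene bell 0.57 [373.3 250.3] [0.601  0.0995 0.    ]
top [[-0.001, 0.996, -0.09, 0.519], [-1.0, -0.001, 0.002, -0.034], [0.002, 0.09, 0.996, 1.346], [0.0, 0.0, 0.0, 1.0]] [[528.57614579   0.         314.66908873]
 [  0.         528.57614579 232.90679108]
 [  0.           0.           1.        ]]
top cover 0.91 [373.6 291.2] [ 0.4926 -0.1863  0.    ]
top cover 0.81 [357.5 176.6] [ 0.7879 -0.1478  0.    ]
top cover 0.78 [362.5 232.8] [ 0.6417 -0.1592  0.    ]
top small_cover 0.92 [186. 284.] [0.5105 0.2932 0.    ]
top station 0.93 [447.6 288.8] [ 0.4972 -0.3774  0.    ]
top bell 0.74 [257.9 250.7] [0.5961 0.1084 0.    ]
{'clock': 0.5, 'qpos': array([-1.35126988e+00,  1.80825045e-01,  1.60702500e+00,  2.61945217e-05,
        1.35382000e+00, -2.06283902e-01]), 'joint_vel': array([ 1.19753961e-03, -8.14619402e-05,  1.45645136e-05,  1.58007476e-04,
       -6.01225897e-04,  9.75499122e-04]), 'joint_efforts': array([ 6.17241085e-06, -4.44440997e+01, -3.51362336e+01, -1.76427725e-04,
        1.88973587e-03, -8.55160806e-06]), 'eef_pos': array([ 0.23753954, -0.52363691,  0.25026226]), 'tcp_rot': array([-3.62843145e-05,  8.40551534e-01, -5.41731591e-01, -1.85591832e-05]), 'force': array([-1.17882505,  0.69992716, -0.55536674]), 'ft_torque': array([-0.02890385,  0.02463111,  0.00321329]), 'gripper_width': 0.9980315001765022}
```

View pics/scene1.png

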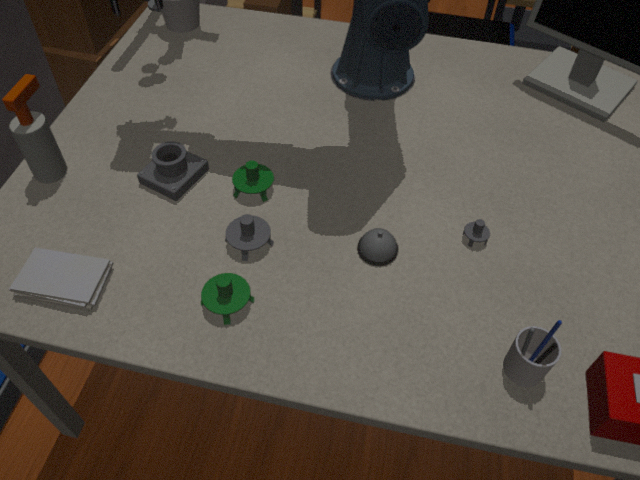

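View pics/top1.png

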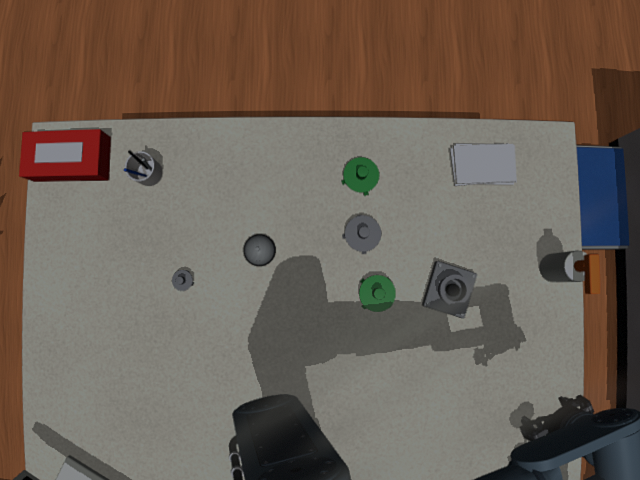

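Scene (scene px / top px): three covers of the large kind: green (253,178)/(377,292), green (226,293)/(361,174) and grey (247,234)/(362,232). There is also a small grey cover at (477,233)/(183,279), the bell at (378,246)/(259,250), and the station at (172,168)/(450,288). The only large grey one is the middle, (247,234)/(362,232), so I choose that one and check it in a close crop.

Run:
```python
from h import *
ims={c:bot.get_image(c) for c in("scene","top")}
for c in ims:
  for q,zs in(("cover",0.03),("station",0)):
    for r in bot.silhouettes(c,q):
        m=r["pixels"]; ys,xs=np.nonzero(m); cen=(xs.mean(),ys.mean())
        (ex,ey),_,_=cv2.minAreaRect(np.column_stack([xs,ys]).astype(np.float32))
        print(c,q,round(r["score"],2),np.round(r["extent"]),np.median(ims[c][m],0),at_z(c,cen,zs),at_z(c,(ex,ey),zs))
for n,p in(("cov",(.64,-.159,.05)),("sta",(.497,-.377,.072))):
  row=[]
  for c in ims:
    u,v=proj(c,p).astype(int); print(n,c,(u-35,v-35)); row.append(cv2.resize(ims[c][v-35:v+35,u-35:u+35],(400,400),interpolation=cv2.INTER_CUBIC))
  if n=="cov": a=np.hstack(row)
  else: b=np.hstack(row)
save("crop_cov.png",cv2.convertScaleAbs(a,alpha=1.6)); save("crop_sta.png",cv2.convertScaleAbs(b,alpha=1.6))
```

```text
scene cover 0.84 [226. 215. 275. 260.] [79. 78. 80.] [ 0.6409 -0.1522  0.03  ] [ 0.6417 -0.1517  0.03  ]
scene cover 0.75 [200. 274. 258. 328.] [35. 90. 43.] [ 0.7906 -0.1504  0.03  ] [ 0.7908 -0.1491  0.03  ]
scene cover 0.71 [233. 162. 273. 198.] [29. 84. 37.] [ 0.4912 -0.1889  0.03  ] [ 0.4924 -0.1884  0.03  ]
scene cover 0.27 [356. 230. 400. 266.] [67. 68. 67.] [0.614  0.1084 0.03  ] [0.6127 0.108  0.03  ]
scene station 0.76 [139. 142. 210. 203.] [50. 50. 49.] [ 0.4781 -0.3882  0.    ] [ 0.4823 -0.3853  0.    ]
scene station 0.4 [225. 212. 274. 260.] [79. 78. 80.] [ 0.6189 -0.1619  0.    ] [ 0.6201 -0.161   0.    ]
top cover 0.93 [358. 274. 396. 311.] [ 48. 102.  58.] [ 0.4888 -0.191   0.03  ] [ 0.4887 -0.1914  0.03  ]
top cover 0.8 [340. 158. 380. 195.] [38. 97. 50.] [ 0.7863 -0.1538  0.03  ] [ 0.7874 -0.1555  0.03  ]
top cover 0.71 [342. 211. 380. 258.] [86. 88. 92.] [ 0.6393 -0.1559  0.03  ] [ 0.639  -0.1566  0.03  ]
top station 0.9 [422. 260. 476. 317.] [67. 68. 68.] [ 0.4961 -0.3815  0.    ] [ 0.496  -0.3816  0.    ]
cov scene (np.int64(209), np.int64(191))
cov top (np.int64(329), np.int64(196))
sta scene (np.int64(132), np.int64(117))
sta top (np.int64(419), np.int64(254))
```

View pics/crop_cov.png

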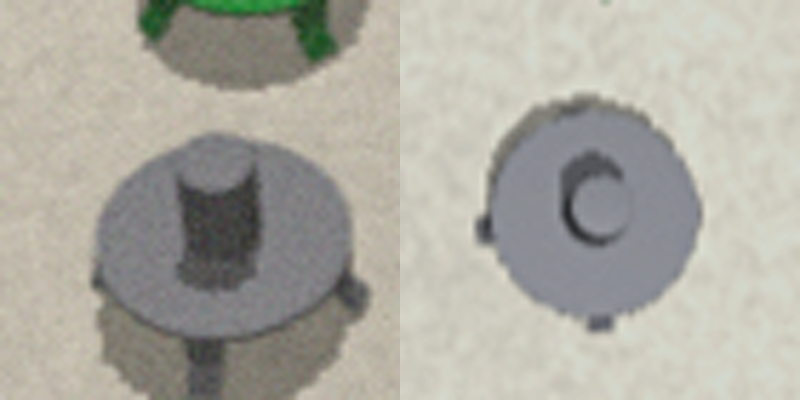

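View pics/crop_sta.png

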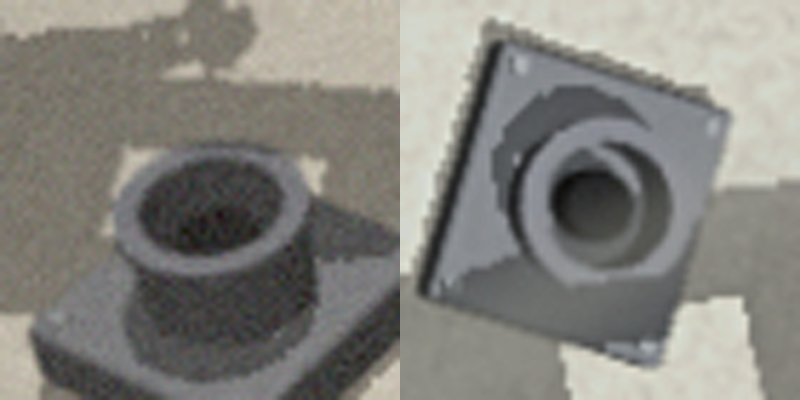

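The crops show the chosen cover is grey, with a large plate and clip arms: knob top at scene (246.8,219.5) / top (364.4,231.5). The collar rim is at scene (169,154) / top (453.5,289), open and unobstructed.

Run:
```python
from h import *
from scipy.spatial.transform import Rotation as R
print("knob",at_z("top",(364,231.2),.072),at_z("scene",(246.5,219.2),.072))
print("plate",at_z("top",(363.2,232.8),.032),at_z("scene",(247.8,232),.032))
print("rim",at_z("top",(453.2,288.6),.072),at_z("scene",(168.8,153.7),.072))
s=bot.sense(); q=s["tcp_rot"]; r=R.from_quat([q[1],q[2],q[3],q[0]]); print(r.as_matrix().round(3))
for t in((.640,-.157,.15),(.495,-.381,.2)): print((r.inv().apply(np.array(t)-s["eef_pos"])*1000).round(1))
```

```text
knob [ 0.6391 -0.1562  0.072 ] [ 0.639  -0.1533  0.072 ]
plate [ 0.6388 -0.158   0.032 ] [ 0.6389 -0.1539  0.032 ]
rim [ 0.4988 -0.373   0.072 ] [ 0.4988 -0.3737  0.072 ]
[[ 0.413 -0.911 -0.   ]
 [-0.911 -0.413 -0.   ]
 [ 0.     0.    -1.   ]]
[-167.7 -518.   100.3]
[ -23.6 -293.4   50.3]
```

Request:
drive_tool:
  targets:
    - [[-6,-18,0,0,0,0,85],[-18,-54,5,0,0,0,85],[-30,-92,10,0,0,0,85],[-42,-130,15,0,0,0,85],[-54,-168,20,0,0,0,85],[-66,-206,25,0,0,0,85],[-78,-243,30,0,0,0,85],[-90,-280,35,0,0,0,85]]

```text
clock: 1.47
eef_pos: [0.4566, -0.3246, 0.2153]
tcp_rot: [0.0, 0.841, -0.542, 0.0]
force: [0.7, -1.2, -0.3]
gripper_width: 0.997
```

```bash
cat >> h.py <<'E'
def rel(t):
    from scipy.spatial.transform import Rotation as R
    s=bot.sense(); q=s["tcp_rot"]; r=R.from_quat([q[1],q[2],q[3],q[0]])
    d=(R.from_quat([.840552,-.541732,0,0]).inv()); e=(r.inv()*R.from_quat([.840552,-.541732,0,0])).as_rotvec(degrees=True)
    print("t",round(s["clock"],2),"pos",s["eef_pos"].round(4),"F",s["force"].round(1),"w",round(s["gripper_width"]*85.4,1),"shift",(r.inv().apply(np.array(t)-s["eef_pos"])*1000).round(1),"turn",e.round(2))
E
python3 -c "
from h import *
rel((.639,-.1555,.15))"
```

```text
t 1.47 pos [ 0.4566 -0.3246  0.2153] F [ 0.7 -1.2 -0.3] w 85.1 shift [ -78.7 -236.    65.3] turn [-0.01 -0.03 -0.01]
```

Request:
drive_tool:
  targets:
    - [[-12,-36,10,0,0,0,85],[-24,-72,20,0,0,0,85],[-36,-108,30,0,0,0,85],[-48,-144,40,0,0,0,85],[-60,-180,50,0,0,0,85],[-71,-213,60,0,0,0,85],[-79,-236,65,0,0,0,85],[-79,-236,65,0,0,0,85]]

```text
clock: 2.13
eef_pos: [0.6408, -0.1508, 0.1485]
tcp_rot: [-0.001, 0.842, -0.54, -0.001]
force: [-1.2, -0.5, 1.0]
gripper_width: 0.992
```

```bash
python3 -c "
from h import *
a=bot.get_image('scene'); save('hover.png',cv2.convertScaleAbs(cv2.resize(a[120:320,140:380],None,fx=3,fy=3),alpha=1.5))
rel((.639,-.1555,.056))"
```

```text
t 2.18 pos [ 0.6397 -0.1528  0.1491] F [-0.5  0.   0.9] w 85.0 shift [ 2.3  1.7 93.1] turn [0.04 0.04 0.21]
```

View pics/hover.png

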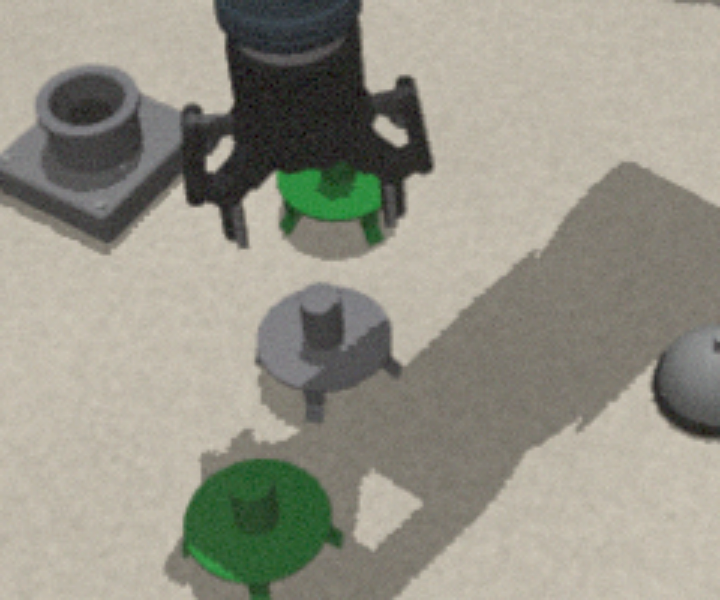

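The open jaws hang above the grey cover, with their midpoint column (316) close to the knob's (322). I'm going down and closing.

Request:
drive_tool:
  targets:
    - [[2,2,25,0,0,0,85],[2,2,55,0,0,0,85],[2,2,80,0,0,0,85],[2,2,92,0,0,0,85],[2,2,92,0,0,0,85],[2,2,92,0,0,0,40],[2,2,92,0,0,0,20],[2,2,92,0,0,0,20]]

```text
clock: 2.85
eef_pos: [0.64, -0.1564, 0.0595]
tcp_rot: [-0.0, 0.841, -0.54, 0.001]
force: [0.6, 0.6, -0.3]
gripper_width: 0.605
```

Request:
drive_tool:
  targets:
    - [[0,0,0,0,0,0,10],[0,0,0,0,0,0,10],[0,0,0,0,0,0,10],[0,0,0,0,0,0,10],[0,0,0,0,0,0,10],[0,0,0,0,0,0,10]]

```text
clock: 3.35
eef_pos: [0.6414, -0.157, 0.0617]
tcp_rot: [-0.0, 0.842, -0.54, 0.003]
force: [-0.6, -0.3, 7.2]
gripper_width: 0.312
```

```bash
python3 -c "
from h import *
rel((.639,-.1555,.056))"
```

```text
t 3.35 pos [ 0.6414 -0.157   0.0617] F [-0.6 -0.3  7.2] w 26.7 shift [-2.4  1.5  5.7] turn [-0.22 -0.28  0.21]
```

Request:
drive_tool:
  targets:
    - [[0,0,0,0,0,0,10],[0,0,0,0,0,0,10],[0,0,0,0,0,0,10]]

```text
clock: 3.6
eef_pos: [0.6415, -0.157, 0.0618]
tcp_rot: [-0.0, 0.842, -0.54, 0.003]
force: [0.6, -0.2, 2.2]
gripper_width: 0.31
```

Request:
drive_tool:
  targets:
    - [[0,0,-5,0,0,0,10],[0,0,-15,0,0,0,10],[0,0,-30,0,0,0,10],[0,0,-50,0,0,0,10],[0,0,-70,0,0,0,10],[0,0,-80,0,0,0,10],[0,0,-80,0,0,0,10],[0,0,-80,0,0,0,10]]

```text
clock: 4.27
eef_pos: [0.6415, -0.157, 0.143]
tcp_rot: [-0.001, 0.842, -0.54, 0.004]
force: [-0.3, 0.3, -1.6]
gripper_width: 0.311
```

```bash
python3 -c "
from h import *
a=bot.get_image('scene'); save('lift.png',cv2.convertScaleAbs(cv2.resize(a[120:320,140:380],None,fx=3,fy=3),alpha=1.5))
rel((.4988,-.3733,.185))"
```

```text
t 4.32 pos [ 0.6407 -0.1567  0.1415] F [ 0.3  0.2 -1.9] w 26.7 shift [138.1 219.  -43.6] turn [-0.23 -0.29  0.21]
```

View pics/lift.png

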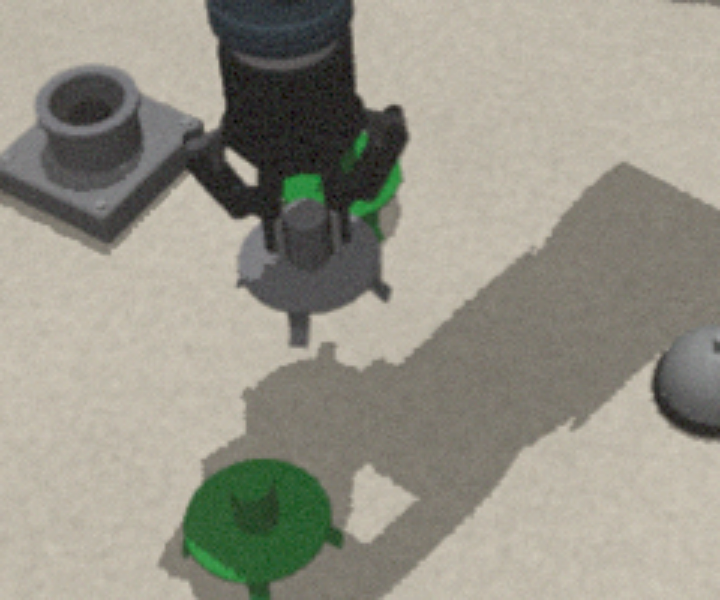

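The cover is held level on the fingers: plate in crop at (310,265), wrist force -1.6 N, about the cover's weight. Next I carry it over the collar.

Request:
drive_tool:
  targets:
    - [[5,8,-20,0,0,0,10],[20,32,-40,0,0,0,10],[40,63,-44,0,0,0,10],[60,95,-44,0,0,0,10],[80,127,-44,-0.2,-0.3,0,10],[100,158,-44,-0.2,-0.3,0,10],[118,188,-44,-0.2,-0.3,0,10],[130,207,-44,-0.2,-0.3,0,10]]

```text
clock: 4.98
eef_pos: [0.5035, -0.3629, 0.1835]
tcp_rot: [-0.0, 0.841, -0.541, -0.001]
force: [-0.1, -0.5, -1.0]
gripper_width: 0.312
```

```bash
python3 -c "
from h import *
rel((.4988,-.3733,.150))"
```

```text
t 4.98 pos [ 0.5035 -0.3629  0.1835] F [-0.1 -0.5 -1. ] w 26.7 shift [ 7.6  8.6 33.5] turn [0.08 0.15 0.1 ]
```

Request:
drive_tool:
  targets:
    - [[5,6,5,0,0,0,10],[7.5,8.5,15,0,0,0,10],[7.5,8.5,28,0,0,0,10],[7.5,8.5,33,0,0,0,10],[7.5,8.5,33,0,0,0,10],[7.5,8.5,33,0,0,0,10]]

```text
clock: 5.48
eef_pos: [0.4993, -0.3714, 0.1492]
tcp_rot: [-0.001, 0.842, -0.54, -0.003]
force: [0.6, -0.3, -2.2]
gripper_width: 0.309
```

Run:
```python
from h import *
rel((.4988,-.3733,.150))
A=bot.get_image('scene');B=bot.get_image('top')
save('over.png',cv2.convertScaleAbs(np.hstack([cv2.resize(A[90:230,100:240],(400,400)),cv2.resize(B[225:345,385:505],(400,400))]),alpha=1.7))
for c,z in(("scene",.12),("top",.12)):
  for r in bot.silhouettes(c,"cover"): print(c,round(r["score"],2),np.round(r["extent"]))
for c in("scene","top"): print(c,proj(c,(.4988,-.3733,.12)),proj(c,(.4988,-.3733,.072)))
```

```text
t 5.48 pos [ 0.4993 -0.3714  0.1492] F [ 0.6 -0.3 -2.2] w 26.4 shift [ 1.5  1.2 -0.8] turn [0.11 0.28 0.21]
scene 0.62 [143. 117. 193. 163.]
scene 0.59 [232. 160. 276. 200.]
scene 0.56 [199. 276. 256. 326.]
top 0.92 [437. 266. 467. 300.]
top 0.69 [359. 276. 397. 314.]
top 0.55 [340. 158. 382. 197.]
scene [164.8 136.9] [169.  153.7]
top [458.7 288.9] [453.3 288.6]
```

View pics/over.png

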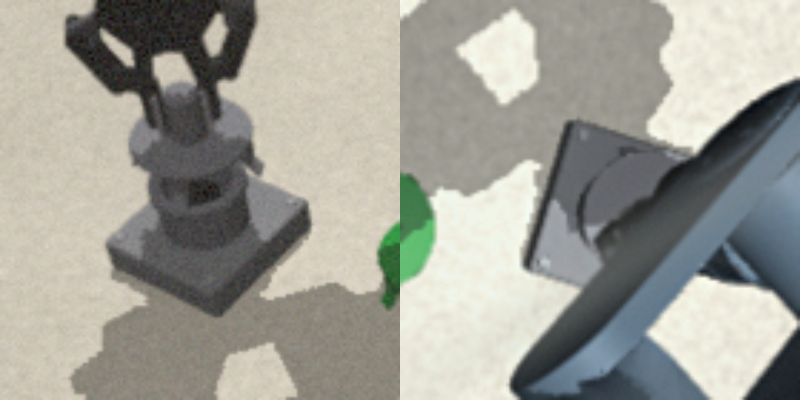

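The cover hangs level above the collar: plate about scene px (167,138), expected (165,137), so about 2–3 mm off, well inside 10 mm. I'll trim that and press down in steps.

Request:
drive_tool:
  targets:
    - [[3,2,5,0.1,0.3,0,10],[3,2,12,0.1,0.3,0,10],[3,2,20,0.1,0.3,0,10],[3,2,26,0.1,0.3,0,10],[3,2,26,0.1,0.3,0,10]]

```text
clock: 6.1
eef_pos: [0.4979, -0.3755, 0.1228]
tcp_rot: [0.0, 0.841, -0.541, -0.0]
force: [-0.0, 0.7, -1.6]
gripper_width: 0.317
```

Request:
drive_tool:
  targets:
    - [[0,0,3,0,0,0,10],[0,0,6,0,0,0,10],[0,0,9,0,0,0,10],[0,0,9,0,0,0,10]]

```text
clock: 6.43
eef_pos: [0.4979, -0.3754, 0.1131]
tcp_rot: [0.0, 0.841, -0.541, -0.0]
force: [1.4, -1.3, -2.2]
gripper_width: 0.305
```

```bash
python3 -c "
from h import *
rel((.4985,-.3745,.107))"
```

```text
t 6.43 pos [ 0.4979 -0.3754  0.1131] F [ 1.4 -1.3 -2.2] w 26.1 shift [-0.6 -1.   6.1] turn [0.02 0.   0.14]
```

Request:
drive_tool:
  targets:
    - [[0,0,2,0,0,0,10],[0,0,4,0,0,0,10],[0,0,6,0,0,0,10],[0,0,6,0,0,0,10]]

```text
clock: 6.77
eef_pos: [0.4978, -0.3754, 0.1072]
tcp_rot: [0.0, 0.841, -0.541, -0.0]
force: [-0.8, 0.4, 1.5]
gripper_width: 0.308
```

Run:
```python
from h import *
rel((.4985,-.3745,.107))
A=bot.get_image('scene')
save('press.png',cv2.convertScaleAbs(cv2.resize(A[100:210,110:230],(654,600),interpolation=cv2.INTER_CUBIC),alpha=2))
```

```text
t 6.77 pos [ 0.4978 -0.3754  0.1072] F [-0.8  0.4  1.5] w 26.3 shift [-0.6 -1.   0.2] turn [0.03 0.01 0.14]
```

View pics/press.png

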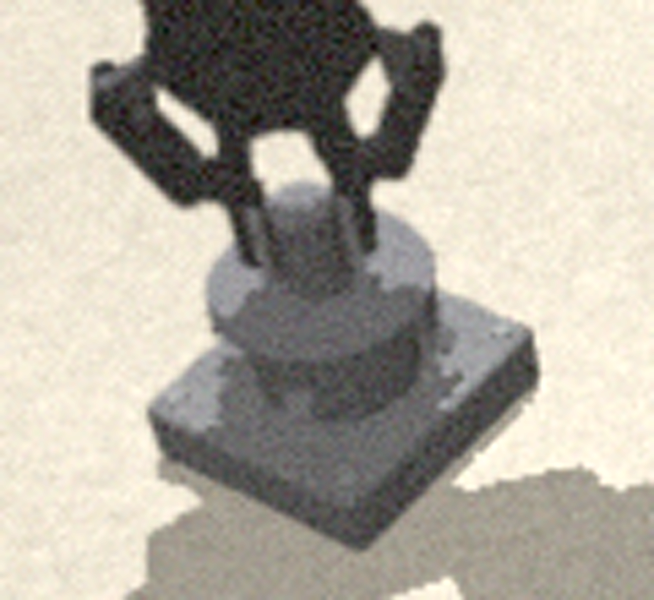

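The plate is now down at the rim (crop (322,285)) and looks level, but with no clear press force yet. I'm pressing on to find the hard stop.

Request:
drive_tool:
  targets:
    - [[0,0,1,0,0,0,10],[0,0,2,0,0,0,10],[0,0,2,0,0,0,10]]

```text
clock: 7.07
eef_pos: [0.4984, -0.376, 0.107]
tcp_rot: [0.0, 0.841, -0.541, 0.001]
force: [-1.7, 2.2, 9.2]
gripper_width: 0.312
```

Request:
drive_tool:
  targets:
    - [[0,0,1,0,0,0,10],[0,0,2,0,0,0,10],[0,0,2,0,0,0,10]]

```text
clock: 7.32
eef_pos: [0.4991, -0.3767, 0.107]
tcp_rot: [0.001, 0.841, -0.541, 0.002]
force: [-2.7, 2.2, 11.3]
gripper_width: 0.307
```

Request:
drive_tool:
  targets:
    - [[0,0,2,0,0,0,10],[0,0,4,0,0,0,10],[0,0,4,0,0,0,10]]

```text
clock: 7.57
eef_pos: [0.5002, -0.3778, 0.1067]
tcp_rot: [0.001, 0.841, -0.54, 0.004]
force: [-5.1, 4.8, 20.6]
gripper_width: 0.307
```

```bash
python3 -c "
from h import *
rel((.4978,-.3754,.107))"
```

```text
t 7.57 pos [ 0.5002 -0.3778  0.1067] F [-5.1  4.8 20.6] w 26.2 shift [-3.2  1.2 -0.3] turn [-0.1  -0.42  0.17]
```

Hard stop at z 0.107, with 20 N and no further travel; predicted home was 0.1073. I'll relax back to centre and give a small upward tug to test the clips.

Request:
drive_tool:
  targets:
    - [[-3,1,0,-0.1,-0.4,0,10],[-3,1,-1,-0.1,-0.4,0,10],[-3,1,-2,-0.1,-0.4,0,10],[-3,1,-2,-0.1,-0.4,0,10]]

```text
clock: 7.9
eef_pos: [0.4978, -0.3753, 0.1081]
tcp_rot: [0.0, 0.841, -0.54, -0.0]
force: [0.3, -0.2, -0.6]
gripper_width: 0.313
```

Request:
drive_tool:
  targets:
    - [[0,0,-1,0,0,0,10],[0,0,-2,0,0,0,10],[0,0,-2,0,0,0,10]]

```text
clock: 8.15
eef_pos: [0.4974, -0.3748, 0.1093]
tcp_rot: [-0.0, 0.841, -0.54, -0.001]
force: [-0.3, -0.3, -4.7]
gripper_width: 0.309
```

It resists the tug (-4.7 N against 1.4 N weight, lagging the command). I'm pressing home again, then releasing.

Request:
drive_tool:
  targets:
    - [[0,0,2,0,0,0,10],[0,0,4,0,0,0,10],[0,0,6,0,0,0,10],[0,0,6,0,0,0,10]]

```text
clock: 8.48
eef_pos: [0.4986, -0.3761, 0.1068]
tcp_rot: [0.0, 0.841, -0.54, 0.001]
force: [-3.9, 3.5, 17.2]
gripper_width: 0.311
```

Request:
drive_tool:
  targets:
    - [[-2,0,0,0,0,0,10],[-2,0,0,0,0,0,10]]

```text
clock: 8.65
eef_pos: [0.4983, -0.3746, 0.1078]
tcp_rot: [0.001, 0.841, -0.54, 0.002]
force: [0.4, -0.7, -0.4]
gripper_width: 0.31
```

```bash
python3 -c "
from h import *
rel((.4978,-.3754,.107))"
```

```text
t 8.65 pos [ 0.4983 -0.3746  0.1078] F [ 0.4 -0.7 -0.4] w 26.5 shift [0.5 0.8 0.8] turn [-0.05 -0.21  0.19]
```

Request:
drive_tool:
  targets:
    - [[0,0,1,0,0,0,10],[0,0,2,0,0,0,10],[0,0,2,0,0,0,85],[0,0,2,0,0,0,85],[0,0,0,0,0,0,85],[0,0,0,0,0,0,85],[0,0,0,0,0,0,85],[0,0,0,0,0,0,85]]

```text
clock: 9.32
eef_pos: [0.4983, -0.3746, 0.1077]
tcp_rot: [0.001, 0.841, -0.54, 0.002]
force: [0.8, -0.2, 0.2]
gripper_width: 0.993
```

Request:
drive_tool:
  targets:
    - [[0,0,-5,0,0,0,85],[0,0,-15,0,0,0,85],[0,0,-40,0,0,0,85],[0,0,-75,0,0,0,85],[0,0,-110,0,0,0,85],[0,20,-135,0,0,0,85],[0,55,-140,0,0,0,85],[0,90,-140,0,0,0,85]]

```text
clock: 9.98
eef_pos: [0.4169, -0.4129, 0.2524]
tcp_rot: [0.002, 0.842, -0.539, 0.005]
force: [-0.2, -0.8, 0.1]
gripper_width: 0.994
```

Request:
drive_tool:
  targets:
    - [[0,35,0,0,0,0,85],[0,70,0,0,0,0,85],[0,100,0,0,0,0,85],[0,120,0,0,0,0,85],[0,120,0,0,0,0,85]]

```text
clock: 10.4
eef_pos: [0.3047, -0.465, 0.2534]
tcp_rot: [0.003, 0.841, -0.541, 0.005]
force: [0.6, -0.4, -0.4]
gripper_width: 0.997
```

Run:
```python
from h import *
rel((.4978,-.3754,.107))
A=bot.get_image('scene');B=bot.get_image('top')
save('end.png',cv2.convertScaleAbs(np.hstack([cv2.resize(A[110:210,120:220],(400,400),interpolation=cv2.INTER_CUBIC),cv2.resize(B[250:330,410:490],(400,400),interpolation=cv2.INTER_CUBIC)]),alpha=1.7))
for c in("scene","top"):
  for zz in(.0775,.1175): print(c,zz,proj(c,(.4988,-.3733,zz)),proj(c,(.4988,-.3733,zz+.0135)))
  for q in("small_cover","bell"):
    for r in bot.tip_of(c,q)[:1]: print(c,q,round(r["score"],2),at_z(c,r["centre"],0))
```

```text
t 10.4 pos [ 0.3047 -0.465   0.2534] F [ 0.6 -0.4 -0.4] w 85.1 shift [  -3.3 -212.8  146.5] turn [-0.03 -0.72  0.11]
scene 0.0775 [168.5 151.8] [167.3 147.2]
scene 0.1175 [165.  137.8] [163.8 132.9]
scene small_cover 0.84 [0.5222 0.295  0.    ]
scene bell 0.59 [0.6023 0.1028 0.    ]
top 0.0775 [453.9 288.6] [455.4 288.7]
top 0.1175 [458.4 288.8] [459.9 288.9]
top small_cover 0.85 [0.5169 0.2933 0.    ]
top bell 0.71 [0.5892 0.0981 0.    ]
```

View pics/end.png

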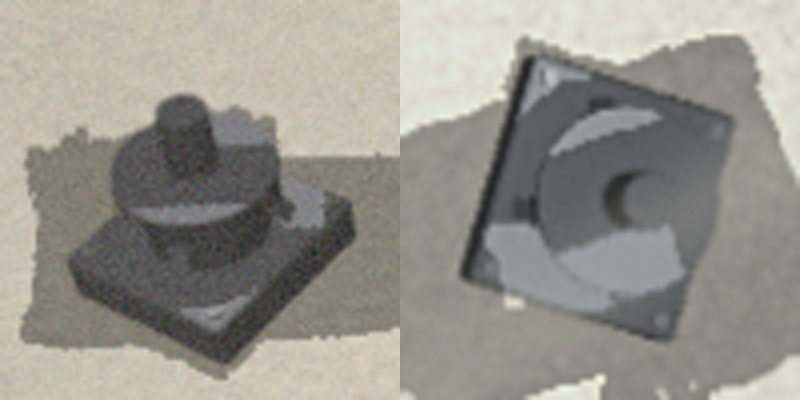

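The cover sits over the collar, with its knob at scene (165.5,137); expected home is (165,138), perched would be (164,133). The top view suggests a few mm off, so I'm moving the arm (and its shadow) away and measuring more finely.

Request:
drive_tool:
  targets:
    - [[35,10,0,0,0,0,85],[70,20,0,0,0,0,85],[105,30,0,0,0,0,85],[140,40,0,0,0,0,85],[175,50,0,0,0,0,85],[200,55,0,0,0,0,85],[200,55,0,0,0,0,85]]

```text
clock: 11.28
eef_pos: [0.3438, -0.6703, 0.252]
tcp_rot: [0.002, 0.843, -0.539, 0.005]
force: [0.1, -0.8, -0.1]
gripper_width: 0.996
```

Run:
```python
from h import *
rel((.4978,-.3754,.107))
A=bot.get_image('scene');B=bot.get_image('top')
def circ(c,x,y,z,r):
    return np.array([proj(c,(x+r*np.cos(t),y+r*np.sin(t),z)) for t in np.linspace(0,6.283,60)])
out=[]
for c,I,(u,v,w) in(("scene",A,(120,110,100)),("top",B,(410,245,90))):
    s=400/w; P=cv2.convertScaleAbs(cv2.resize(I[v:v+w,u:u+w],(400,400),interpolation=cv2.INTER_CUBIC),alpha=2.2); Q=P.copy()
    for z,r in((.0775,.046),(.1175,.014)):
        pts=((circ(c,.4988,-.3733,z,r)-[u,v]+.5)*s).astype(np.int32); cv2.polylines(Q,[pts],True,(255,0,0),1)
    out.append(np.vstack([P,Q]))
    for r in bot.silhouettes(c,"cover"):
        print(c,round(r["score"],2),np.round(r["extent"],1))
save('end2.png',cv2.resize(np.hstack(out),(600,600)))
```

```text
t 11.28 pos [ 0.3438 -0.6703  0.252 ] F [ 0.1 -0.8 -0.1] w 85.0 shift [-204.7 -263.2  143.4] turn [-0.12 -0.63  0.42]
scene 0.96 [149.9 131.1 197.4 179. ]
scene 0.85 [231.9 162.1 277.8 200.9]
top 0.9 [341.3 154.9 381.1 199.2]
top 0.87 [358.2 274.7 395.3 313. ]
top 0.86 [431.7 267.2 471.1 314.3]
```

View pics/end2.png

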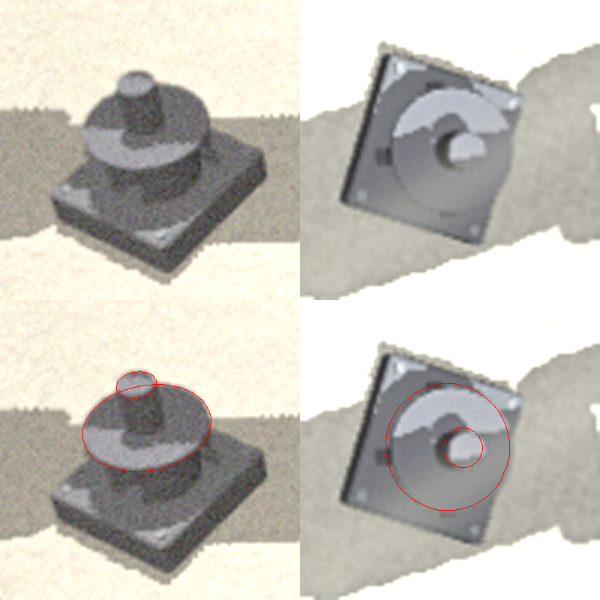

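The overlay of the home pose (plate 77.5 mm, knob top 117.5 mm) matches the scene view: plate ellipse at crop (147,427), level. In the top view it is about 1 px (2–3 mm) off, within calibration. The gripper is well clear, so I'm handing in.

```bash
python3 -c "
from rig import bot
print(bot.finish_job())"
```

```text
the job is handed in; nothing more can be done
None
```

I gripped the large grey cover by its knob and carried it level over the start button's collar. There I pressed it straight down to a hard stop, let go and moved the arm clear. The job was handed in at about 11.3 s.

**Seating:**
- The tool stopped at a height of 107 mm; 107.3 mm was predicted for fully home. A press of about 20 N gave no further travel.
- A gentle upward tug met about 1.5–2 mm of slack and then resistance (−4.7 N, of which about 1.4 N is the cover's weight). I pressed it home again (17 N) before releasing.
- The clip arms' snap itself was not recorded, because forces are only reported at the end of each move. That all four are under the rim is inferred from the height and the tug.

**Final pictures:**
- The scene camera's picture matches the predicted fully-home outline, level, to within a pixel.
- The top camera's picture disagrees by about 1 px (2–3 mm), roughly the calibration error.

**Other objects:** I never went near the small cover or the bell. One network reading put the bell about 1 cm from its earlier position in the top view. The scene view differed by only 3 mm, so I took that as noise.

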